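# Press a filter cartridge home with a toggle clamp

## Task

Lay the blue filter cartridge gently into the grey tray of the press fixture, without pushing the tray down by hand, and let go. Then pull the red handle so that the toggle clamp swings over centre onto the cartridge and presses it fully down, let go of the handle so that the clamp holds by itself for at least a second, and swing the clamp all the way back open, leaving the cartridge pressed home in the tray. Leave the small bottle, the beaker and the vial where they stand.

Things in the scene. Friction and masses are not known exactly. Their poses are not given: they have to be found in the camera images.
- cartridge: loose blue block with a white top and white ribs on its long sides, 56 (its x) x 44 (its y) x 38 mm high, 0.13 kg; lies on the bench upright. Origin at the centre of its underside, z up. It is the same either way round. Grip it across its 44 mm width. If it is to go straight into the nest, take it with the tool already tilted the way the nest needs.
- press_fixture: fixture bolted to the bench: plate 200 (x) x 110 (y) x 10 mm, grey tray at its front, steel toggle clamp behind. Origin: centre of the plate's underside; x to the rear (nest to clamp), y along the hinge pins. The open arm leans over the nest with the centre of its pad face at (-45, 0, 148) mm: a gripper held upright over the nest hits it, one leaning 30 to 45 deg to the front (-x) clears it.
- nest_floor (a point): centre of the tray's floor, on which the cartridge's underside rests; axes as the fixture's. It lies at (-60, 0, 26) mm in the fixture's frame while the tray is up, and 6 mm lower when pressed down. The tray takes the cartridge with its 56 mm along the fixture's x, with 3.5 mm play on each side, inside a rim 6 mm high and 4.5 mm thick.
- nest_tray (a joint): how far the tray is pressed down, m: 0 up (as at the start), 0.006 fully down. It is stiff (about 14 N to move it) and stays where it is left.
- clamp_pad: round black rubber pad, 20 mm across, on the spring-loaded spindle at the tip of the clamp arm; it presses on the middle of the cartridge's top. Origin at the arm's tip, 36.5 mm from the pad's face.
- clamp_handle (a joint): angle of the red handle, rad: 0 at the open stop (as at the start; handle pointing to the rear, 30 deg above level), the pad meets the cartridge at about 0.6, dead centre at 0.96, locked at the stop at 1.042 (handle upright). Closing swings it up and forward (to -x). Light, then about 9 N at the grip to get over centre; 3 N to break it open.
- handle_grip (a point): point on the axis of the red handle, 110 mm from its pivot. The round red grip is 17 mm thick and reaches from 73 to 131 mm from the pivot. It can be pinched across the fixture's y (it then slips or turns between the pads under load), or pushed with shut fingers from behind or from the front.
- handle_pivot (a point): centre of the handle's fixed hinge pin, at (81, 0, 103) mm in the fixture's frame; the hinge axis is the fixture's y.
- bottle_small: clear bottle with a blue cap, 52 mm across, 100 mm high; bystander, origin at the centre of its underside
- beaker: clear beaker, 65 mm across, 102 mm high; bystander, origin at the centre of its underside
- vial: small white vial with a grey cap, 28 mm across, 60 mm high; bystander, origin at the centre of its underside
Not all that is in view belongs to the job. There is more than one size of the cartridge; the job needs the middle-sized.

How it is judged:
By the outcome, as a careful person would: the job done as asked, in the order asked, and still so for the second after the job is handed in, with the robot touching nothing.
It also fails if it takes over 69 s, if anything falls off the work surface, if the arm or the gripper's body presses on something with over 40 N, if the wrist force passes 120 N, or if a joint passes its speed limit or range.

## Robot

A 7-joint arm with a two-finger parallel gripper is mounted at the origin on a cart in front of the work surface, level with it; the furniture and walls round the work are solid. World frame = base frame: x ahead of the robot, y to its left, z up, the work surface at z = 0. Lengths are in m, angles in rad, forces in N, time in s.
With the tool pointing down it reaches from about 0.35 to 0.9 m from the base axis. Payload 7.2 kg.
Tool frame: the origin (TCP) lies midway between the tips of the shut fingers; the grasp point (between the pads) lies 19 mm behind it (bot.hold_point_z is the distance from the TCP to the grasp point, in m); z points along the fingers, y is the line along which they close (so a half turn about z gives the same grasp; the last joint's range is limited). The gripper opens to 88 mm and grips with 3 to 60 N. Pads are 20 mm wide; open, the fingers measure 115 mm over their backs; the gripper's body (75 mm by 178 mm) begins 61 mm behind the grasp point.
Start: joints at [-1.279, 0.411, -0.013, 1.596, 0.006, 1.134, -0.082], TCP at [0.22, 0.585, 0.186] pointing down, gripper open.
Joint ranges: [-2.95, 2.95], [-0.29, 1.99], [-1.47, 1.44], [0.14, 2.54], [-1.03, 4.17], [0.13, 1.85], [-2.86, 2.86]. Speed limits (rad/s): [2.39, 2.39, 3.01, 3.01, 3.14, 3.14, 3.14].

## Interface

Orientations are given as a unit quaternion [x, y, z, w].
In Python, from cell import read_state, get_image, get_calibration, job, bot gives the robot as it stands. The module is installed in compiled form; this text tells all that it offers.
- The arm moves only by the shell command python3 -m jog 'ROWS' [FORCE]. ROWS is JSON, a list of rows, each an object with "delta_pos": the shift along the world's x, y, z in cm, a list of three; "rot": the turn, a rotation vector about the world's x, y, z in rad, a list of three; "hand": the opening, from -1 (shut) to 1 (fully open). A call has 1 to 12 rows; each row is the pose to reach, as a shift and turn from the pose commanded when the call began; what a row does not reach only later rows make up. A row lasts 1/10 s, in which the tool goes at most 50 mm and 8.59 degrees, less where a joint would pass 70% of its speed; a pose out of reach is approached as far as the arm can. A call with a gripper value outside its range is refused whole. The fingers move at their own pace and stop on an object; FORCE is the grip in N (left out, the last holds). Time passes only in rows, so rows that repeat a pose let the fingers close. It gives the time, the measured TCP pose, the force, the opening and the grip force at its end, in the units of the state.
- read_state(): the state, without advancing time (a new reading comes with each control period).
- get_image(name): name is "scene" or "side" or "wrist"; returns the picture (400x640x3 uint8, blue, green, red); there is no depth.
- get_calibration(name): a dict with "fx", "fy", "cx", "cy" (pixels), "k1" (the pictures are not rectified: a ray, as slopes to the right and down, at radius r is drawn at 1 + k1 r^2 times it, then the intrinsics apply), "T" (4x4, takes a point from camera to world coordinates); the wrist camera has in their place "mount" (4x4, takes a point from camera to tool coordinates, whose origin is the TCP and whose axes are the flange's). Camera axes: x right, y down, z forward; pixel columns grow to the right and rows downward; lengths in m; the calibration is good to about 2 mm. A picture is of the moment at which its call begins: read the wrist's pose just before it. get_calibration takes no time and is no camera call.
- job.finish_job(): hands the job in; it is judged then, once.
The state is a dict: "t": time; "joint_positions": joint angles; "qvel": joint speeds; "joint_efforts": joint torques, N m; "tool_pos": TCP position; "tool_rot": TCP orientation; "force": force on the tool from outside, world axes, zero at the start; "torque": the same for the moment, N m; "width": finger opening in m; "gripper_force": force on a finger pad.
Only numpy, scipy, OpenCV 4.12 (cv2) and the standard library are available. Lean on these libraries where they do the work, as an engineer would, in place of code of your own. Each camera call takes 0.05 s, during which the arm holds its last target. There are 200 camera calls.

## Working session

There is one attempt and no reset: what is moved stays moved. The work goes in short steps, Python scripts to look and compute and a shell command to move; the robot and the scene stay as the last step left them, time stands still between calls to the robot, and variables do not carry over. Pictures are saved under pics/ and viewed, at most 10 in all, crops included, and the job is handed in when it is done.

```bash
mkdir -p pics; cat > h.py <<'E'
import numpy as np, cv2
from cell import read_state, get_image, get_calibration, job, bot
from scipy.spatial.transform import Rotation as R
def camT(name, st=None):
    c=get_calibration(name)
    if name!='wrist': return c,np.array(c['T'])
    st=st or read_state(); T=np.eye(4); T[:3,:3]=R.from_quat(st['tool_rot']).as_matrix(); T[:3,3]=st['tool_pos']
    return c,T@np.array(c['mount'])
def ray(name,u,v,st=None):
    c,T=camT(name,st)
    d=np.array([(u-c['cx'])/c['fx'],(v-c['cy'])/c['fy']]); p=d.copy()
    for _ in range(20): p=d/(1+c['k1']*(p@p))
    return T[:3,3],T[:3,:3]@np.array([p[0],p[1],1])
def onz(name,u,v,z,st=None):
    o,d=ray(name,u,v,st); return o+d*(z-o[2])/d[2]
def proj(name,P,st=None):
    c,T=camT(name,st); q=(np.asarray(P)-T[:3,3])@T[:3,:3]; p=q[...,:2]/q[...,2:]
    p=p*(1+c['k1']*(p**2).sum(-1,keepdims=True)); return p*[c['fx'],c['fy']]+[c['cx'],c['cy']]
E
python3 - <<'E'
from h import *
a=get_image('scene');b=get_image('side')
cv2.imwrite('pics/scene.png',a);cv2.imwrite('pics/side.png',b)
for n in('scene','side'):
    c=get_calibration(n);print(n,c['fx'],c['k1'],np.round(np.array(c['T']),3).tolist())
print(read_state()['tool_rot'],read_state()['t'],bot.hold_point_z)
E
```

```text
scene 376.97627987262877 0.028618412483442268 [[0.52, -0.524, 0.674, -0.111], [-0.854, -0.338, 0.396, -0.408], [0.02, -0.782, -0.623, 0.696], [0.0, 0.0, 0.0, 1.0]]
side 431.6713128444127 -0.10805798369390966 [[0.88, -0.28, 0.384, 0.143], [-0.476, -0.504, 0.721, -0.698], [-0.008, -0.817, -0.577, 0.684], [0.0, 0.0, 0.0, 1.0]]
[ 1.78907788e-01  9.83865589e-01 -7.08896608e-04 -6.72994240e-05] 0.1 0.0187
```

View pics/scene.png

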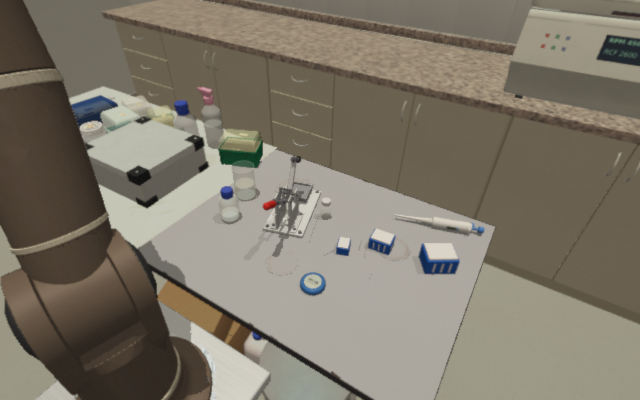

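View pics/side.png

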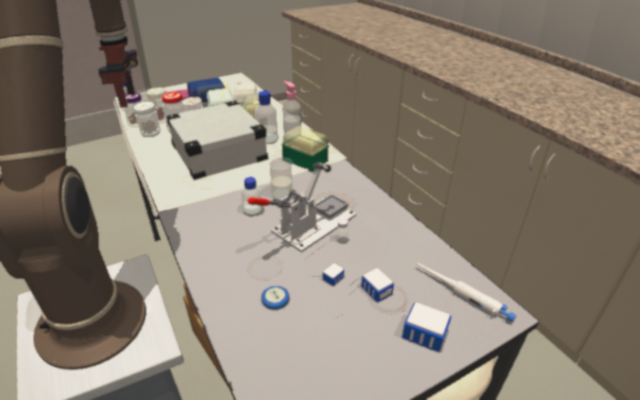

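The scene shows the fixture at (293,208), with its red handle toward the robot at (270,204). The three cartridges are at (343,245) small, (381,241) middle and (438,258) large. The bottle is at (229,205), the beaker at (244,183) and the vial at (326,207). I'll enlarge those areas next.

```bash
python3 - <<'E'
from h import *
a=cv2.imread('pics/scene.png');b=cv2.imread('pics/side.png')
def crop(im,u,v,w,h,k): return cv2.resize(im[v:v+h,u:u+w],None,fx=k,fy=k,interpolation=cv2.INTER_CUBIC)
# scene crop 255..335 x150..240 x5 ; side 265..365 x 160..250
top=np.hstack([crop(a,250,150,80,85,5),crop(b,270,165,80,85,5)])
bot_=np.hstack([crop(a,360,222,50,35,8)[:175],crop(b,350,262,50,35,8)[:175]])
bot_=np.hstack([crop(a,360,225,80,34,5),crop(b,345,265,80,34,5)])
cv2.imwrite('pics/c1.png',np.vstack([top,bot_]))
E
```

```text
(no output)
```

View pics/c1.png

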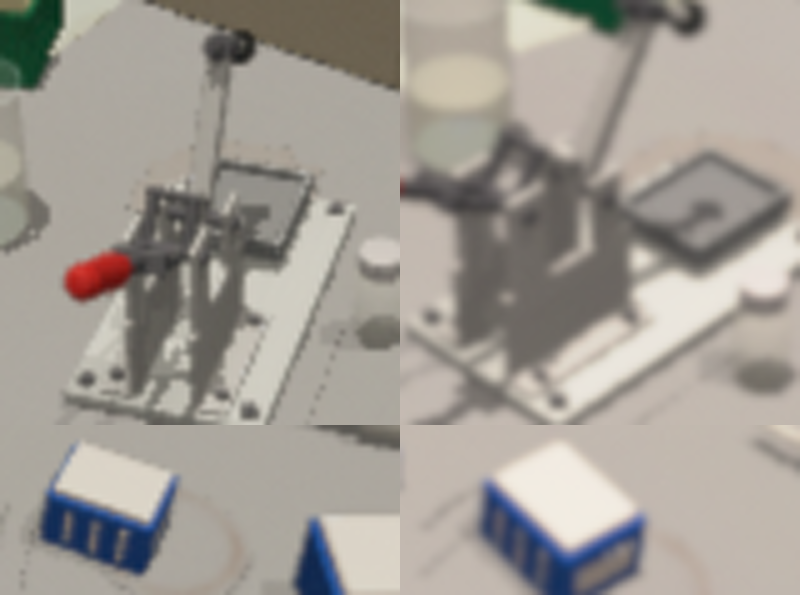

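The crops show the plate corners at scene (263,228) and (320,191) and at side (301,249). The middle cartridge's top corners are at scene (376,228), (396,235), (390,245) and (370,238).

```bash
python3 - <<'E'
from h import *
print('cart scene');A=np.array([onz('scene',*p,.038) for p in [(376,228.4),(395.6,235),(390,244.6),(370,238)]]);print(A.round(3),A.mean(0).round(3),np.linalg.norm(A-np.roll(A,-1,0),axis=1))
print('cart side');A=np.array([onz('side',*p,.038) for p in [(363,276.4),(377.4,268),(393.6,283),(379.4,290.4)]]);print(A.round(3),A.mean(0).round(3),np.linalg.norm(A-np.roll(A,-1,0),axis=1))
print('plate');
for n,p in [('scene',(263,228.4)),('scene',(320.4,191)),('side',(301,249.4))]: print(n,onz(n,*p,.01).round(3))
print('tray rim scene z=.032',[onz('scene',*p,.032).round(3).tolist() for p in [(293.5,182.5),(312.6,185.5),(305.6,201)]])
print('tray rim side z=.032',[onz('side',*p,.032).round(3).tolist() for p in [(332,195),(348,206),(330,216),(313.5,205.5)]])
print('others',onz('scene',229,216,0),onz('scene',245,195,0),onz('scene',326,215,0))
E
```

```text
cart scene
[[ 0.573 -0.178  0.038]
 [ 0.577 -0.23   0.038]
 [ 0.539 -0.231  0.038]
 [ 0.533 -0.18   0.038]] [ 0.555 -0.205  0.038] [0.05171509 0.03871007 0.05116975 0.03985712]
cart side
[[ 0.533 -0.184  0.038]
 [ 0.573 -0.178  0.038]
 [ 0.577 -0.23   0.038]
 [ 0.54  -0.233  0.038]] [ 0.556 -0.206  0.038] [0.04098876 0.0524231  0.03733828 0.04942297]
plate
scene [0.441 0.084 0.01 ]
scene [0.661 0.04  0.01 ]
side [ 0.472 -0.018  0.01 ]
tray rim scene z=.032 [[0.628, 0.114, 0.032], [0.647, 0.059, 0.032], [0.575, 0.037, 0.032]]
tray rim side z=.032 [[0.632, 0.112, 0.032], [0.643, 0.049, 0.032], [0.581, 0.035, 0.032], [0.566, 0.094, 0.032]]
others [0.43789684 0.20047741 0.        ] [0.5342699  0.22449918 0.        ] [ 0.58653118 -0.02375028  0.        ]
```

```bash
python3 -c "
from h import *
c=get_calibration('wrist');print(c['fx'],c['cx'],np.round(np.array(c['mount']),3).tolist())"; python3 -m jog '[{"delta_pos":[0,0,20],"rot":[0,0,0],"hand":1},{"delta_pos":[0,0,20],"rot":[0,0,0],"hand":1},{"delta_pos":[0,0,20],"rot":[0,0,0],"hand":1},{"delta_pos":[0,0,20],"rot":[0,0,0],"hand":1},{"delta_pos":[24,-62,22],"rot":[0,0,-1.1],"hand":1},{"delta_pos":[24,-62,22],"rot":[0,0,-1.1],"hand":1},{"delta_pos":[24,-62,22],"rot":[0,0,-1.1],"hand":1},{"delta_pos":[24,-62,22],"rot":[0,0,-1.1],"hand":1},{"delta_pos":[24,-62,22],"rot":[0,0,-1.1],"hand":1},{"delta_pos":[24,-62,22],"rot":[0,0,-1.1],"hand":1},{"delta_pos":[24,-62,22],"rot":[0,0,-1.1],"hand":1},{"delta_pos":[24,-62,22],"rot":[0,0,-1.1],"hand":1}]'
```

```text
280.98270991795954 320.89604533829106 [[-0.0, -0.967, -0.256, 0.069], [1.0, -0.0, 0.0, -0.001], [-0.001, -0.256, 0.967, -0.198], [0.0, 0.0, 0.0, 1.0]]
t: 1.3
tool_pos: [0.3646, 0.2099, 0.3976]
tool_rot: [0.669, 0.743, 0.0, -0.0]
force: [1.3, -0.0, 0.2]
width: 0.0877
gripper_force: 0.0
```

```bash
python3 -m jog '[{"delta_pos":[17,-18,0],"rot":[0,0,0],"hand":1},{"delta_pos":[17,-18,0],"rot":[0,0,0],"hand":1},{"delta_pos":[17,-18,0],"rot":[0,0,0],"hand":1},{"delta_pos":[17,-18,0],"rot":[0,0,0],"hand":1},{"delta_pos":[17,-18,0],"rot":[0,0,0],"hand":1},{"delta_pos":[17,-18,0],"rot":[0,0,0],"hand":1},{"delta_pos":[17,-18,0],"rot":[0,0,0],"hand":1}]' && python3 - <<'E'
from h import *
import json
s=read_state();json.dump({k:list(s[k]) for k in('tool_pos','tool_rot')},open('s1.json','w'))
a=get_image('wrist');cv2.imwrite('pics/w1.png',a)
E
```

```text
t: 2.0
tool_pos: [0.5345, 0.0312, 0.3969]
tool_rot: [0.668, 0.744, -0.001, -0.0]
force: [-0.1, 0.1, -0.5]
width: 0.0877
gripper_force: 0.0
```

View pics/w1.png

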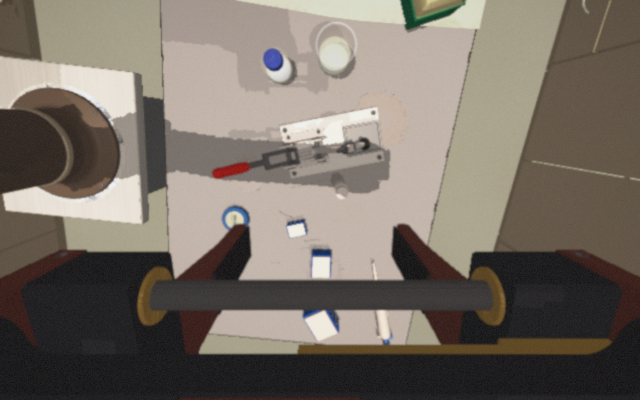

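The wrist view shows the whole fixture at (335,140), the middle cartridge at (321,263) and the handle at (231,171).

```bash
python3 - <<'E'
from h import *
a=cv2.imread('pics/w1.png')
def crop(u,v,w,h,k): return cv2.resize(a[v:v+h,u:u+w],None,fx=k,fy=k,interpolation=cv2.INTER_CUBIC)
x=crop(270,100,130,90,6); y=crop(300,240,130,10,6)
L=crop(295,240,65,50,4); L=np.hstack([L,np.zeros((200,520,3),np.uint8)]); L[:,260:]=0
c2=crop(205,150,120,40,4); L[:160,300:780]=c2
L=L[:, :780]
out=cv2.resize(np.vstack([x[:400] if 0 else x]),None,fx=5/6,fy=5/6)
out=np.vstack([np.hstack([crop(270,100,130,80,6)]),])
cv2.imwrite('pics/c2.png',np.vstack([out[:,:780],L])[:600] if 0 else np.vstack([crop(270,100,130,65*1+15,5),L[:200,:650]]))
E
```

```text
(no output)
```

View pics/c2.png

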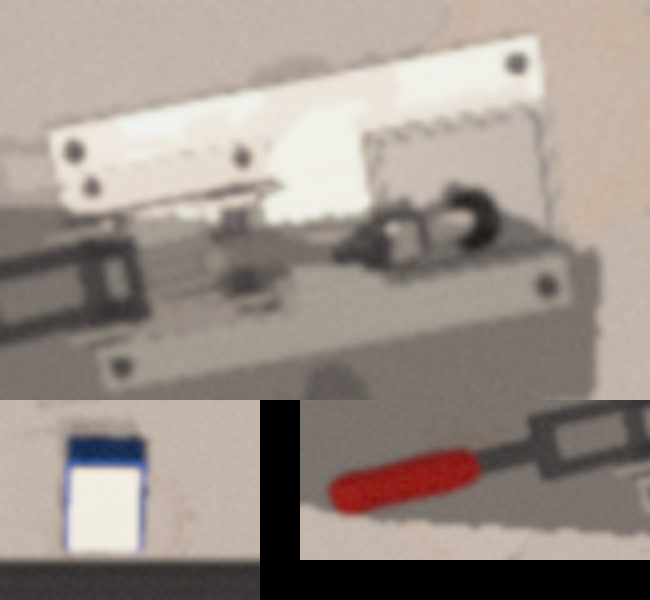

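The crop gives plate corners at (378,107), (280,127), (291,178) and (384,160). The cartridge's top edge runs from (311.5,255.5) to (331.3,255.5).

```bash
python3 - <<'E'
from h import *
import json
s=json.load(open('s1.json'))
P=np.array([onz('wrist',*p,.01,s)[:2] for p in [(378,107.4),(280,126.6),(291,178),(384.4,160)]])
print(P.round(4),P.mean(0),np.linalg.norm(P-np.roll(P,-1,0),axis=1))
# fit rect
M=np.array([[-.1,-.055],[.1,-.055],[.1,.055],[-.1,.055]])
Pc=P-P.mean(0);th=np.arctan2((M[:,0]*Pc[:,1]-M[:,1]*Pc[:,0]).sum(),(M*Pc).sum());print('yaw',np.degrees(th))
Rz=R.from_euler('z',th).as_matrix();C=np.r_[P.mean(0),0]
print('nest',C+Rz@[-.06,0,.026],'grip',C+Rz@[.176,0,.158], 'res',(Pc-M@Rz[:2,:2].T).round(4).tolist())
for n in('scene','side'):
  print(n,'corners',proj(n,np.array([C+Rz@[a,b,.01] for a,b in M])).round(1).tolist(),'tray',proj(n,np.array([C+Rz@[-.06+a*.036,b*.03,.032] for a,b in[(-1,-1),(1,-1),(1,1),(-1,1)]])).round(1).tolist())
print('gripends', [onz('wrist',*p,z,s).round(3).tolist() for p,z in [((205+38/4,150+92/4),.1685),((205+177/4,150+64/4),.1395)]],[ (C+Rz@[.081+r*.866,0,.103+r/2]).round(3).tolist() for r in(.131,.073)])
Q=np.array([onz('wrist',*p,.038,s) for p in [(311.5,255.5),(331.3,255.5),(311.7,278),(331,278)]]);print(Q.round(4))
E
```

```text
[[ 0.6359  0.1437]
 [ 0.4456  0.0861]
 [ 0.4761 -0.0163]
 [ 0.6657  0.0425]] [0.55582981 0.06399727] [0.19884267 0.10678554 0.19850906 0.10555246]
yaw -163.08438198671
nest [0.61323387 0.08145505 0.026     ] grip [0.38744457 0.01278778 0.158     ] res [[0.0004, -0.002], [0.0014, -0.0015], [-0.0001, 0.0014], [-0.0018, 0.002]]
scene corners [[286.4, 183.8], [262.6, 227.1], [302.5, 234.9], [321.4, 189.9]] tray [[293.7, 180.1], [286.1, 194.3], [306.4, 197.9], [313.0, 183.3]]
side corners [[326.8, 195.2], [271.7, 228.1], [302.5, 248.8], [357.6, 211.9]] tray [[332.7, 192.7], [313.8, 204.0], [330.9, 213.8], [349.7, 201.8]]
gripends [[0.373, 0.01, 0.168], [0.419, 0.022, 0.14]] [[0.37, 0.007, 0.168], [0.418, 0.022, 0.139]]
[[ 0.5365 -0.1756  0.038 ]
 [ 0.5791 -0.171   0.038 ]
 [ 0.5423 -0.2297  0.038 ]
 [ 0.5848 -0.2251  0.038 ]]
```

```bash
python3 -m jog '[{"delta_pos":[1.7,-17.2,-8],"rot":[-0.659,-0.071,0],"hand":1},{"delta_pos":[1.7,-17.2,-8],"rot":[-0.659,-0.071,0],"hand":1},{"delta_pos":[1.7,-17.2,-8],"rot":[-0.659,-0.071,0],"hand":1},{"delta_pos":[1.7,-17.2,-8],"rot":[-0.659,-0.071,0],"hand":1},{"delta_pos":[1.7,-17.2,-28.7],"rot":[-0.659,-0.071,0],"hand":1},{"delta_pos":[1.7,-17.2,-28.7],"rot":[-0.659,-0.071,0],"hand":1},{"delta_pos":[1.7,-17.2,-28.7],"rot":[-0.659,-0.071,0],"hand":1},{"delta_pos":[1.7,-17.2,-28.7],"rot":[-0.659,-0.071,0],"hand":1},{"delta_pos":[1.7,-17.2,-28.7],"rot":[-0.659,-0.071,0],"hand":1},{"delta_pos":[1.7,-17.2,-28.7],"rot":[-0.659,-0.071,0],"hand":1},{"delta_pos":[1.7,-17.2,-28.7],"rot":[-0.659,-0.071,0],"hand":1}]' && python3 - <<'E'
from h import *
import json
s=read_state();json.dump({k:list(s[k]) for k in('tool_pos','tool_rot')},open('s2.json','w'))
a=get_image('wrist');cv2.imwrite('pics/w2.png',a)
E
```

```text
t: 3.15
tool_pos: [0.5527, -0.1393, 0.1128]
tool_rot: [0.631, 0.705, -0.217, 0.242]
force: [0.8, -0.2, -0.5]
width: 0.0878
gripper_force: 0.0
```

View pics/w2.png

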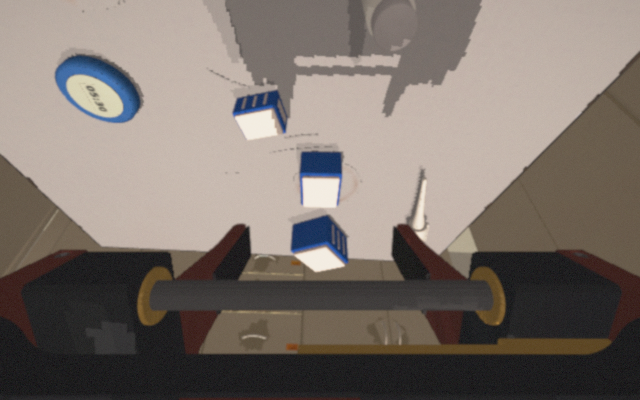

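The cartridge is centred between the fingers. Its top-face corners are at (300,178), (342,178), (338,207) and (303,207), and its bottom edge runs from (303,152) to (341,152).

```bash
python3 - <<'E'
from h import *
import json
s=json.load(open('s2.json'))
Q=np.array([onz('wrist',*p,.038,s) for p in [(300.3,178.5),(341.7,178.5),(337.7,207),(303,207)]]);print(Q.round(4),Q.mean(0).round(4))
print(onz('wrist',303,152.5,0,s),onz('wrist',341,152.5,0,s))
m=R.from_quat(s['tool_rot']).as_matrix();print(m.round(3))
E
```

```text
[[ 0.5366 -0.178   0.038 ]
 [ 0.5781 -0.1735  0.038 ]
 [ 0.5818 -0.2226  0.038 ]
 [ 0.5423 -0.227   0.038 ]] [ 0.5597 -0.2003  0.038 ]
[ 5.37924813e-01 -1.78287878e-01 -2.77555756e-17] [ 5.79079696e-01 -1.73737845e-01  2.77555756e-17]
[[-0.087  0.994  0.068]
 [ 0.784  0.111 -0.611]
 [-0.615  0.    -0.789]]
```

```bash
python3 -m jog '[{"delta_pos":[0.4,-3.5,-4.6],"rot":[0,0,0],"hand":1},{"delta_pos":[0.7,-6,-7.8],"rot":[0,0,0],"hand":1},{"delta_pos":[0.86,-7.2,-9.4],"rot":[0,0,0],"hand":1},{"delta_pos":[0.86,-7.46,-9.75],"rot":[0,0,0],"hand":1},{"delta_pos":[0.86,-7.46,-9.75],"rot":[0,0,0],"hand":1},{"delta_pos":[0.86,-7.46,-9.75],"rot":[0,0,0],"hand":1},{"delta_pos":[0.86,-7.46,-9.75],"rot":[0,0,0],"hand":-0.2},{"delta_pos":[0.86,-7.46,-9.75],"rot":[0,0,0],"hand":-0.2},{"delta_pos":[0.86,-7.46,-9.75],"rot":[0,0,0],"hand":-0.2},{"delta_pos":[0.86,-7.46,-9.75],"rot":[0,0,0],"hand":-0.2},{"delta_pos":[0.86,-7.46,-9.75],"rot":[0,0,0],"hand":-0.2}]' 30
```

```text
t: 4.3
tool_pos: [0.5601, -0.2143, 0.0132]
tool_rot: [0.63, 0.705, -0.218, 0.242]
force: [0.4, -0.7, -0.2]
width: 0.0512
gripper_force: 0.0
```

```bash
python3 -m jog '[{"delta_pos":[0.1,0,0.35],"rot":[0,0,0],"hand":0.05},{"delta_pos":[0.1,0,0.35],"rot":[0,0,0],"hand":0.05},{"delta_pos":[0.1,0,0.35],"rot":[0,0,0],"hand":-0.3},{"delta_pos":[0.1,0,0.35],"rot":[0,0,0],"hand":-0.3},{"delta_pos":[0.1,0,0.35],"rot":[0,0,0],"hand":-0.3},{"delta_pos":[0.1,0,0.35],"rot":[0,0,0],"hand":-0.3}]' 30
```

```text
t: 4.9
tool_pos: [0.561, -0.2145, 0.0166]
tool_rot: [0.63, 0.705, -0.218, 0.242]
force: [0.6, -0.4, 0.1]
width: 0.0308
gripper_force: 0.0
```

```bash
python3 - <<'E'
from h import *
a=get_image('wrist');b=get_image('side');cv2.imwrite('pics/w3.png',np.vstack([a[100:300,150:500],cv2.resize(b[200:350,280:540],(350,200))]))
E
```

```text
(no output)
```

View pics/w3.png

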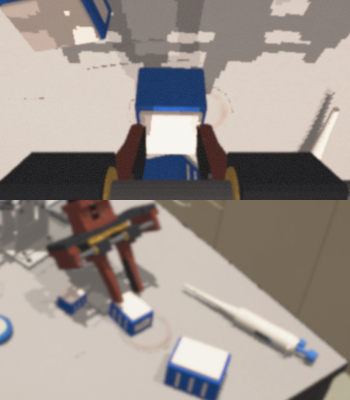

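```bash
python3 - <<'E'
from h import *
s=read_state();print(s['t'],s['width'],s['gripper_force'],np.round(s['force'],2),s['joint_positions'])
p=np.array(s['tool_pos']);m=R.from_quat(s['tool_rot']).as_matrix()
b=get_image('side')
x=cv2.resize(b[225:315,330:440],None,fx=7,fy=6.6,interpolation=cv2.INTER_CUBIC)
for k,col in((0,(0,0,255)),(-.0187,(0,255,0))):
  for w in(-.0154,.0154):
    q=proj('side',p+m@[0,w,k]);q=(q-[330,225])*[7,6.6];cv2.circle(x,(int(q[0]),int(q[1])),4,col,-1)
cv2.imwrite('pics/w4.png',x)
E
```

```text
5.0 0.030768469714866246 0.0 [-0.23  0.14 -0.34] [-0.6076874   0.70989907  0.62880358  2.03647852  0.52617328  0.55858283
 -0.45035697]
```

View pics/w4.png

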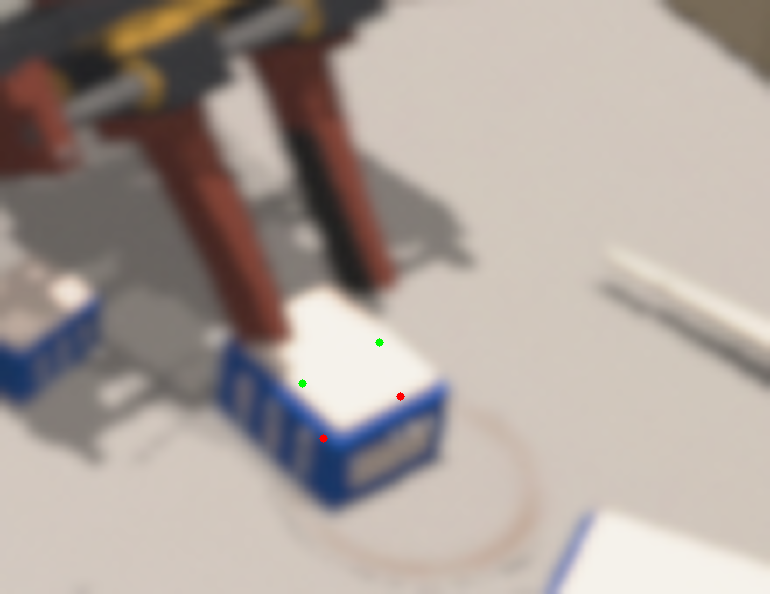

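The side view shows the fingertips at about (275,335) and (375,285) in the crop. They sit above the cartridge's top, well short of where the reported TCP projects (red dots). I'll work out the size of that gap.

```bash
python3 - <<'E'
from h import *
s=read_state()
p=np.array(s['tool_pos']);m=R.from_quat(s['tool_rot']).as_matrix()
for d in (0,.01,.02,.03,.04):
  q=proj('side',p-m[:,2]*d);print(d,((q-[330,225])*[7,6.6]).round(),[proj('wrist',p+m@[0,w,-d],s).round(1).tolist() for w in(-.0154,.0154)])
a=cv2.imread('pics/w3.png')
for x in (122,127,132,137,142,147): print(x+150,[(y+100,a[y,x].tolist()) for y in range(112,164,4)])
w=cv2.imread('pics/w2.png')
# finger tip rows in open image
for x in (246,236,225): print(x,[(y,w[y,x].tolist()) for y in range(214,250,4)])
E
```

```text
0 [363. 417.] [[299.6, 221.6], [341.1, 221.6]]
0.01 [351. 388.] [[298.6, 226.3], [342.1, 226.3]]
0.02 [340. 359.] [[297.4, 231.5], [343.2, 231.5]]
0.03 [328. 330.] [[296.2, 237.3], [344.4, 237.3]]
0.04 [317. 301.] [[294.8, 243.7], [345.8, 243.7]]
272 [(212, [200, 212, 222]), (216, [199, 209, 221]), (220, [198, 210, 220]), (224, [198, 211, 221]), (228, [199, 209, 221]), (232, [200, 209, 222]), (236, [200, 211, 221]), (240, [198, 210, 221]), (244, [152, 160, 176]), (248, [37, 42, 72]), (252, [34, 40, 74]), (256, [34, 37, 71]), (260, [35, 40, 71])]
277 [(212, [195, 205, 219]), (216, [198, 209, 221]), (220, [198, 209, 221]), (224, [199, 210, 221]), (228, [196, 209, 220]), (232, [175, 186, 202]), (236, [85, 90, 109]), (240, [39, 42, 75]), (244, [39, 46, 75]), (248, [36, 39, 72]), (252, [34, 40, 71]), (256, [39, 42, 73]), (260, [41, 45, 75])]
282 [(212, [194, 204, 220]), (216, [193, 206, 220]), (220, [195, 206, 219]), (224, [144, 155, 172]), (228, [36, 41, 74]), (232, [31, 38, 71]), (236, [38, 45, 74]), (240, [34, 41, 71]), (244, [38, 41, 73]), (248, [39, 44, 76]), (252, [41, 43, 75]), (25
[... 844 characters left out ...]
31, 240]), (252, [218, 228, 236]), (256, [151, 159, 171]), (260, [98, 57, 34])]
246 [(214, [175, 186, 199]), (218, [174, 182, 198]), (222, [176, 187, 201]), (226, [116, 122, 135]), (230, [32, 30, 31]), (234, [31, 31, 31]), (238, [35, 32, 32]), (242, [27, 26, 26]), (246, [37, 34, 36])]
236 [(214, [174, 185, 198]), (218, [173, 184, 197]), (222, [171, 181, 196]), (226, [33, 42, 65]), (230, [35, 40, 66]), (234, [26, 31, 60]), (238, [37, 42, 67]), (242, [33, 31, 41]), (246, [29, 26, 30])]
225 [(214, [175, 184, 200]), (218, [177, 185, 201]), (222, [176, 188, 201]), (226, [176, 183, 199]), (230, [174, 186, 200]), (234, [124, 130, 147]), (238, [32, 35, 63]), (242, [34, 37, 64]), (246, [25, 30, 62])]
```

Both cameras put the real fingertips about 33 mm behind the reported TCP, so I'll open and advance along the tool axis in small, force-checked steps.

```bash
python3 -m jog '[{"delta_pos":[0,0,0],"rot":[0,0,0],"hand":1},{"delta_pos":[0,0,0],"rot":[0,0,0],"hand":1},{"delta_pos":[0,0,0],"rot":[0,0,0],"hand":1},{"delta_pos":[0,0,0],"rot":[0,0,0],"hand":1},{"delta_pos":[0,0,0],"rot":[0,0,0],"hand":1},{"delta_pos":[0.03,-0.3,-0.4],"rot":[0,0,0],"hand":1},{"delta_pos":[0.07,-0.6,-0.8],"rot":[0,0,0],"hand":1},{"delta_pos":[0.07,-0.6,-0.8],"rot":[0,0,0],"hand":1}]' 30; python3 -m jog '[{"delta_pos":[0.03,-0.3,-0.4],"rot":[0,0,0],"hand":1},{"delta_pos":[0.05,-0.5,-0.65],"rot":[0,0,0],"hand":1},{"delta_pos":[0.05,-0.5,-0.65],"rot":[0,0,0],"hand":1}]'
```

```text
t: 5.85
tool_pos: [0.5612, -0.2212, 0.0082]
tool_rot: [0.631, 0.705, -0.218, 0.241]
force: [-0.4, -0.7, 0.3]
width: 0.0874
gripper_force: 0.0
t: 6.15
tool_pos: [0.5619, -0.2259, 0.0018]
tool_rot: [0.631, 0.705, -0.218, 0.242]
force: [-0.2, 0.3, 0.1]
width: 0.088
gripper_force: 0.0
```

```bash
python3 -m jog '[{"delta_pos":[0.03,-0.3,-0.4],"rot":[0,0,0],"hand":1},{"delta_pos":[0.07,-0.6,-0.8],"rot":[0,0,0],"hand":1},{"delta_pos":[0.1,-0.85,-1.1],"rot":[0,0,0],"hand":1},{"delta_pos":[0.1,-0.85,-1.1],"rot":[0,0,0],"hand":0.2},{"delta_pos":[0.1,-0.85,-1.1],"rot":[0,0,0],"hand":-0.2},{"delta_pos":[0.1,-0.85,-1.1],"rot":[0,0,0],"hand":-0.2},{"delta_pos":[0.1,-0.85,-1.1],"rot":[0,0,0],"hand":-0.2},{"delta_pos":[0.1,-0.85,-1.1],"rot":[0,0,0],"hand":-0.2},{"delta_pos":[0.1,-0.85,-1.1],"rot":[0,0,0],"hand":-0.2},{"delta_pos":[0.1,-0.85,-1.1],"rot":[0,0,0],"hand":-0.2},{"delta_pos":[0.1,-0.85,-1.1],"rot":[0,0,0],"hand":-0.2}]' 30; python3 - <<'E'
from h import *
b=get_image('side')
x=cv2.resize(b[215:315,330:440],None,fx=6,fy=6,interpolation=cv2.INTER_CUBIC)
cv2.imwrite('pics/w5.png',x)
E
```

```text
t: 7.25
tool_pos: [0.5632, -0.2339, -0.0087]
tool_rot: [0.631, 0.705, -0.218, 0.242]
force: [0.4, 1.0, 0.9]
width: 0.0437
gripper_force: 29.9
```

```bash
python3 -m jog '[{"delta_pos":[0,0,8],"rot":[0,0,0],"hand":-0.2},{"delta_pos":[0,0,12],"rot":[0,0,0],"hand":-0.2},{"delta_pos":[4,0,20],"rot":[0,0,0],"hand":-0.2},{"delta_pos":[14,12,24],"rot":[0,0,-1.387],"hand":-0.2},{"delta_pos":[14,12,24],"rot":[0,0,-1.387],"hand":-0.2},{"delta_pos":[14,12,24],"rot":[0,0,-1.387],"hand":-0.2},{"delta_pos":[14,12,24],"rot":[0,0,-1.387],"hand":-0.2},{"delta_pos":[14,12,24],"rot":[0,0,-1.387],"hand":-0.2},{"delta_pos":[14,12,24],"rot":[0,0,-1.387],"hand":-0.2},{"delta_pos":[14,12,24],"rot":[0,0,-1.387],"hand":-0.2},{"delta_pos":[14,12,24],"rot":[0,0,-1.387],"hand":-0.2},{"delta_pos":[14,12,24],"rot":[0,0,-1.387],"hand":-0.2}]'; python3 -c "
from h import *
print(np.round(read_state()['joint_positions'],2))"
```

```text
t: 8.5
tool_pos: [0.7019, -0.1131, 0.2245]
tool_rot: [0.918, 0.268, -0.264, 0.128]
force: [-0.8, -9.1, -5.7]
width: 0.0437
gripper_force: 29.9
[-0.29  0.94  0.51  0.84  0.03  1.85 -0.88]
```

```bash
cat >> h.py <<'E'
def want(tilt,yaw=16.92):
    a=np.radians(yaw);t=np.radians(tilt);f=np.array([np.cos(a),np.sin(a),0])
    z=-np.sin(t)*f-np.array([0,0,np.cos(t)]);y=np.array([np.sin(a),-np.cos(a),0]);return R.from_matrix(np.c_[np.cross(y,z),y,z])
def rel(tilt,s=None,yaw=16.92):
    s=s or read_state();return (want(tilt,yaw)*R.from_quat(s['tool_rot']).inv()).as_rotvec().round(3)
E
python3 - <<'E'
from h import *
m=R.from_quat(read_state()['tool_rot']).as_matrix();print(m.round(3))
for t in(30,33,38):print(t,rel(t))
# lean fit of planar kinematics from known poses
E
```

```text
[[ 0.717  0.559 -0.416]
 [ 0.424 -0.824 -0.376]
 [-0.553  0.093 -0.828]]
30 [ 0.113 -0.019 -0.297]
33 [ 0.09   0.028 -0.3  ]
38 [ 0.053  0.107 -0.304]
```

```bash
python3 -m jog '[{"delta_pos":[0,10,-4],"rot":[0.053,0.107,-0.304],"hand":-0.2},{"delta_pos":[0,10,-4],"rot":[0.053,0.107,-0.304],"hand":-0.2},{"delta_pos":[-1,21,-9],"rot":[0.053,0.107,-0.304],"hand":-0.2},{"delta_pos":[-3,21,-9],"rot":[0.053,0.107,-0.304],"hand":-0.2},{"delta_pos":[-3,21,-9],"rot":[0.053,0.107,-0.304],"hand":-0.2},{"delta_pos":[-3,21,-9],"rot":[0.053,0.107,-0.304],"hand":-0.2},{"delta_pos":[-3,21,-9],"rot":[0.053,0.107,-0.304],"hand":-0.2},{"delta_pos":[-3,21,-9],"rot":[0.053,0.107,-0.304],"hand":-0.2}]'; python3 -c "
from h import *
s=read_state()
print(np.round(s['joint_positions'],2),rel(38))"
```

```text
t: 9.3
tool_pos: [0.6978, 0.1533, 0.193]
tool_rot: [0.959, 0.196, -0.2, 0.044]
force: [-1.6, 8.0, 1.7]
width: 0.0437
gripper_force: 29.9
[-0.31  0.91  0.01  0.79  0.04  1.85 -1.47] [-0.081  0.238 -0.109]
```

```bash
cat > fk.py <<'E'
from h import *
from scipy.optimize import least_squares
import itertools
def fk(q,p,sg):
    # p: zs,a,e,b,L,w(wrist offset), q1off
    q=np.array(q)*sg
    T=R.from_euler('z',q[0]+p[6]);x=np.array([0,0,p[0]])
    T=T*R.from_euler('yz',[q[1],q[2]]) ; x=x+T.apply([0,0,p[1]])
    x=x+T.apply([p[2],0,0]); T=T*R.from_euler('y',q[3]); x=x+T.apply([p[7],0,p[3]])
    T=T*R.from_euler('z',q[4]);T=T*R.from_euler('y',q[5]); x=x+T.apply([p[5],0,0]); T=T*R.from_euler('z',q[6]+p[8]); x=x+T.apply([0,0,p[4]])
    return x,T
E
cat > fit.py <<'E'
from fk import *
import json
s=read_state()
D=[([-1.279,.411,-.013,1.596,.006,1.134,-.082],[.22,.585,.186],[.178907788,.983865589,-.000708896608,-.000067]),
([-0.6076874,0.70989907,0.62880358,2.03647852,0.52617328,0.55858283,-0.45035697],[.561,-.2145,.0166],[.6305,.705,-.218,.242]),
([-.29,.94,.51,.84,.03,1.85,-.88],[.7019,-.1131,.2245],[.918,.268,-.264,.128]),
(s['joint_positions'],s['tool_pos'],s['tool_rot'])]
best=None
for sgn in itertools.product([-1,1],repeat=4):
  sg=np.array([sgn[0],1,sgn[1],1,sgn[2],1,sgn[3]])
  for o7 in(0,np.pi/2,np.pi,-np.pi/2):
    for o1 in(0,):
      def f(p):
        r=[]
        for q,x,o in D:
            X,T=fk(q,p,sg);r+=list((X-x)*5)+list((R.from_quat(o).inv()*T).as_rotvec())
        return np.array(r)
      try: o=least_squares(f,[.35,.4,0,.35,.35,0,o1,0,o7])
      except Exception: continue
      if best is None or o.cost<best[0]: best=(o.cost,sg,o.x,f(o.x))
print(best[0],best[1],best[2].round(4));print(best[3].reshape(4,6).round(3))
np.savez('fit.npz',sg=best[1],p=best[2])
E
python3 fit.py
```

```text
0.38816256933843274 [-1  1 -1  1 -1  1 -1] [ 0.464   1.0754 -0.4548  0.4417  1.156  -0.2257  0.0183  0.0642  1.5751]
[[-0.284  0.026  0.225 -0.003 -0.005 -0.015]
 [-0.037  0.007 -0.142  0.139  0.399  0.055]
 [-0.233 -0.284 -0.199  0.408  0.194 -0.027]
 [ 0.11   0.19   0.116  0.002  0.001 -0.012]]
```

```bash
python3 -m jog '[{"delta_pos":[0,-5,-6],"rot":[-0.081,0.238,-0.109],"hand":-0.2},{"delta_pos":[0,-5,-9],"rot":[-0.081,0.238,-0.109],"hand":-0.2},{"delta_pos":[0,-5,-9],"rot":[-0.081,0.238,-0.109],"hand":-0.2},{"delta_pos":[-2,-5,-9],"rot":[-0.081,0.238,-0.109],"hand":-0.2},{"delta_pos":[-2,-5,-9],"rot":[-0.081,0.238,-0.109],"hand":-0.2}]'; python3 -c "
from h import *
s=read_state()
print(np.round(s['joint_positions'],3),rel(38))"
```

```text
t: 9.8
tool_pos: [0.6925, 0.0715, 0.1208]
tool_rot: [0.956, 0.123, -0.253, 0.082]
force: [1.5, -5.6, -7.0]
width: 0.0437
gripper_force: 29.9
[-0.237  1.003  0.01   0.814  0.104  1.851 -1.542] [0.053 0.154 0.007]
```

```bash
python3 -m jog '[{"delta_pos":[-2,1,-3],"rot":[0.053,0.154,0.007],"hand":-0.2},{"delta_pos":[-4,1.8,-3],"rot":[0.053,0.154,0.007],"hand":-0.2},{"delta_pos":[-4,1.8,-3],"rot":[0.053,0.154,0.007],"hand":-0.2},{"delta_pos":[-4,1.8,-3],"rot":[0.053,0.154,0.007],"hand":-0.2}]'; python3 -c "
from h import *
s=read_state()
print(np.round(s['joint_positions'],3),rel(38))"
```

```text
t: 10.2
tool_pos: [0.6536, 0.1079, 0.1032]
tool_rot: [0.943, 0.154, -0.292, 0.037]
force: [-0.4, -0.1, -1.2]
width: 0.0437
gripper_force: 29.9
[-0.331  1.014  0.207  0.883 -0.111  1.852 -1.411] [-0.039  0.057 -0.022]
```

```bash
python3 -m jog '[{"delta_pos":[-2.4,-2.1,-2.3],"rot":[-0.039,0.057,-0.022],"hand":-0.2},{"delta_pos":[-2.4,-2.1,-2.3],"rot":[-0.039,0.057,-0.022],"hand":-0.2},{"delta_pos":[-2.4,-2.1,-2.3],"rot":[-0.039,0.057,-0.022],"hand":-0.2}]'; python3 -c "
from h import *
s=read_state()
print(np.round(s['joint_positions'],3),rel(38))"
```

```text
t: 10.5
tool_pos: [0.6301, 0.0869, 0.0809]
tool_rot: [0.936, 0.139, -0.321, 0.046]
force: [-0.2, -0.2, -0.3]
width: 0.0442
gripper_force: 29.9
[-0.323  1.03   0.214  0.939 -0.1    1.843 -1.418] [-0.004  0.001  0.001]
```

```bash
python3 - <<'E'
from h import *
import json
s=read_state();json.dump({k:list(s[k]) for k in('tool_pos','tool_rot')},open('s3.json','w'))
a=get_image('wrist');b=get_image('side');cv2.imwrite('pics/w6.png',a);cv2.imwrite('pics/sd6.png',b)
x=cv2.resize(a[110:270,220:420],None,fx=4,fy=4,interpolation=cv2.INTER_CUBIC)[:360]
y=cv2.resize(b[150:225,290:400],None,fx=4,fy=4,interpolation=cv2.INTER_CUBIC)[:240]
c=get_image('scene');cv2.imwrite('pics/sc6.png',c)
z=cv2.resize(c[145:220,262:352],None,fx=4,fy=4,interpolation=cv2.INTER_CUBIC)[:240]
cv2.imwrite('pics/c6.png',np.vstack([x,np.hstack([y,z])]))
E
```

```text
(no output)
```

View pics/c6.png

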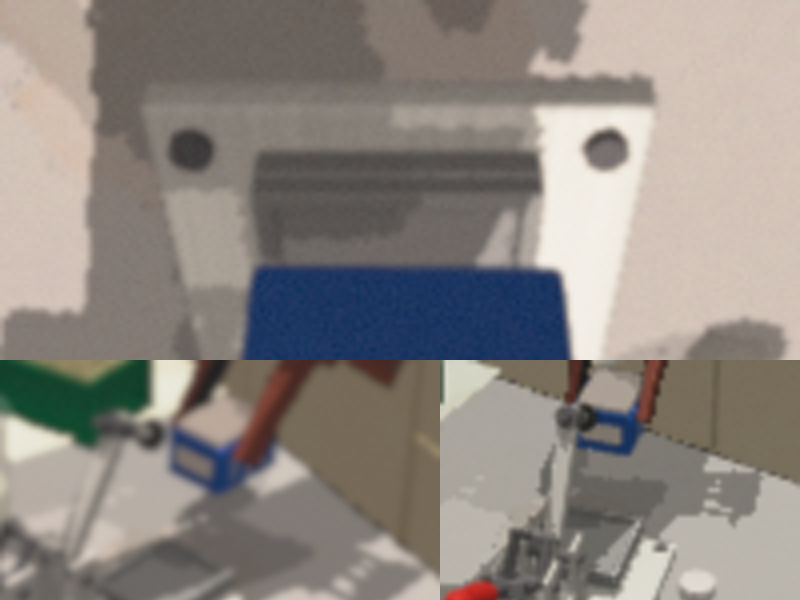

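The wrist crop shows the cartridge level and square to the tray. The plate's front top corners are at px (257,135.8) and (383.8,135.8), the tray's front rim spans (284–355, about 148–158), and the cartridge's lower front edge runs from (284,177) to (359.3,177). I'll compare these with the model.

```bash
python3 - <<'E'
from h import *
import json
s=json.load(open('s3.json'));f=lambda P:((proj('wrist',np.array(P),s)-[220,110])*4).round(0).tolist()
th=np.radians(-163.08);Rz=R.from_euler('z',th).as_matrix();C=np.array([.55583,.064,0])
W=lambda *q:C+Rz@np.array(q)
print('plate top',f([W(-.1,.055,.01),W(-.1,-.055,.01)]),'bot',f([W(-.1,.055,0),W(-.1,-.055,0)]))
for x,n in((-.096,'rim out'),(-.0915,'rim in')):
  for z in(.01,.014,.02,.026,.032):print(n,z,f([W(x,.03,z),W(x,-.03,z)]))
p=np.array(s['tool_pos']);off=R.from_euler('z',-1.3867).apply([.0032,-.0314,-.0087]);c=p-off
print('cart',c,C+Rz@[-.06,0,.026]+.08*np.array([.585,.178,.789]),f([c+Rz@[-.028,.022,0],c+Rz@[-.028,-.022,0]]),f([c+Rz@[-.028,.022,.038],c+Rz@[-.028,-.022,.038]]))
# where plate front corners really are
Q=np.array([onz('wrist',*q,.01,s) for q in[(257,135.75),(383.75,135.75)]]);print(Q.round(4),Q.mean(0),W(-.1,0,.01),np.linalg.norm(Q[0]-Q[1]),np.degrees(np.arctan2(*(Q[1]-Q[0])[1::-1])))
for z in(.03,.032):
  Q=np.array([onz('wrist',220+u/4,110+v/4,z,s) for u,v in[(254,178),(543,178),(254,190),(543,190)]]);print(z,(np.linalg.inv(Rz)@(Q-C).T).T.round(4))
E
for i in 1; do python3 - <<'E'
import cv2
a=cv2.imread('pics/w6.png')
for u in(300,335): print(u,[(v,int(a[v,u].mean())) for v in range(140,182)])
E
done
```

```text
plate top [[664.0, 106.0], [137.0, 105.0]] bot [[657.0, 75.0], [144.0, 74.0]]
rim out 0.01 [[542.0, 121.0], [258.0, 120.0]]
rim out 0.014 [[543.0, 133.0], [257.0, 133.0]]
rim out 0.02 [[545.0, 153.0], [254.0, 153.0]]
rim out 0.026 [[547.0, 173.0], [252.0, 173.0]]
rim out 0.032 [[550.0, 194.0], [249.0, 194.0]]
rim in 0.01 [[540.0, 137.0], [261.0, 136.0]]
rim in 0.014 [[541.0, 150.0], [259.0, 149.0]]
rim in 0.02 [[543.0, 169.0], [257.0, 169.0]]
rim in 0.026 [[545.0, 189.0], [254.0, 189.0]]
rim in 0.032 [[547.0, 210.0], [252.0, 210.0]]
cart [0.66042774 0.09579798 0.08960121] [0.66003272 0.09570217 0.08912   ] [[554.0, 273.0], [239.0, 273.0]] [[579.0, 513.0], [209.0, 512.0]]
[[0.6368 0.1436 0.01  ]
 [0.6677 0.0426 0.01  ]] [0.65225367 0.09305762 0.01      ] [0.65150121 0.09310362 0.01      ] 0.1056246472683051 -72.9651747354746
0.03 [[-0.0984 -0.029   0.03  ]
 [-0.0986  0.0286  0.03  ]
 [-0.0951 -0.0293  0.03  ]
 [-0.0953  0.0289  0.03  ]]
0.032 [[-0.1003 -0.0286  0.032 ]
 [-0.1005  0.0282  0.032 ]
 [-0.0971 -0.029   0.032 ]
 [-0.0972  0.0286  0.032 ]]
300 [(140, 124), (141, 124), (142, 
[... 236 characters left out ...]
 85), (164, 84), (165, 85), (166, 84), (167, 86), (168, 87), (169, 99), (170, 102), (171, 103), (172, 104), (173, 107), (174, 103), (175, 99), (176, 82), (177, 67), (178, 58), (179, 63), (180, 57), (181, 59)]
335 [(140, 151), (141, 140), (142, 131), (143, 125), (144, 126), (145, 127), (146, 124), (147, 108), (148, 89), (149, 80), (150, 81), (151, 81), (152, 89), (153, 98), (154, 91), (155, 81), (156, 79), (157, 85), (158, 95), (159, 104), (160, 108), (161, 107), (162, 103), (163, 102), (164, 103), (165, 107), (166, 106), (167, 104), (168, 104), (169, 104), (170, 104), (171, 105), (172, 105), (173, 105), (174, 106), (175, 101), (176, 84), (177, 71), (178, 64), (179, 61), (180, 59), (181, 61)]
```

The lateral offset is only about 1 mm and x agrees to within about 1 mm. I'll shift slightly, go in along the tool axis, and stop just above the floor.

```bash
python3 -m jog '[{"delta_pos":[-1.3,-0.3,-1.5],"rot":[0,0,0],"hand":-0.2},{"delta_pos":[-2.6,-0.65,-3],"rot":[0,0,0],"hand":-0.2},{"delta_pos":[-3.8,-1,-4.5],"rot":[0,0,0],"hand":-0.2},{"delta_pos":[-4.5,-1.25,-5.3],"rot":[0,0,0],"hand":-0.2},{"delta_pos":[-4.75,-1.33,-5.5],"rot":[0,0,0],"hand":-0.2},{"delta_pos":[-4.75,-1.33,-5.5],"rot":[0,0,0],"hand":-0.2}]'; python3 -c "
from h import *
s=read_state()
print(np.round(s['joint_positions'],3),rel(38),np.array([.5826,.0736,.0173])-s['tool_pos'])"
```

```text
t: 11.25
tool_pos: [0.5825, 0.0742, 0.0264]
tool_rot: [0.936, 0.14, -0.321, 0.046]
force: [0.9, -0.3, 0.2]
width: 0.044
gripper_force: 29.9
[-0.336  0.99   0.206  1.162 -0.093  1.662 -1.414] [-0.003  0.001  0.   ] [ 0.00010069 -0.00060112 -0.0090979 ]
```

```bash
python3 -m jog '[{"delta_pos":[0,-0.05,-0.3],"rot":[0,0,0],"hand":-0.2},{"delta_pos":[0,-0.05,-0.6],"rot":[0,0,0],"hand":-0.2},{"delta_pos":[0,-0.05,-0.6],"rot":[0,0,0],"hand":-0.2}]'; for i in 1; do python3 -m jog '[{"delta_pos":[0,0,-0.1],"rot":[0,0,0],"hand":-0.2},{"delta_pos":[0,0,-0.1],"rot":[0,0,0],"hand":-0.2}]'; python3 -m jog '[{"delta_pos":[0,0,-0.1],"rot":[0,0,0],"hand":-0.2},{"delta_pos":[0,0,-0.1],"rot":[0,0,0],"hand":-0.2}]'; done
```

```text
t: 11.55
tool_pos: [0.582, 0.0733, 0.0193]
tool_rot: [0.935, 0.139, -0.322, 0.047]
force: [-0.4, 0.2, -1.4]
width: 0.0439
gripper_force: 30.0
t: 11.75
tool_pos: [0.5818, 0.0733, 0.0184]
tool_rot: [0.935, 0.139, -0.322, 0.047]
force: [0.4, 0.0, -1.7]
width: 0.044
gripper_force: 30.0
t: 11.95
tool_pos: [0.5817, 0.0733, 0.0175]
tool_rot: [0.935, 0.139, -0.322, 0.047]
force: [-0.1, -0.2, -1.4]
width: 0.0438
gripper_force: 30.0
```

```bash
python3 -m jog '[{"delta_pos":[0,0,-0.05],"rot":[0,0,0],"hand":-0.2},{"delta_pos":[0,0,-0.08],"rot":[0,0,0],"hand":-0.2}]'; python3 -m jog '[{"delta_pos":[0,0,-0.05],"rot":[0,0,0],"hand":-0.2},{"delta_pos":[0,0,-0.05],"rot":[0,0,0],"hand":-0.2}]'
```

```text
t: 12.15
tool_pos: [0.5818, 0.0732, 0.0173]
tool_rot: [0.935, 0.139, -0.322, 0.047]
force: [0.2, -0.3, 3.3]
width: 0.0438
gripper_force: 30.0
t: 12.35
tool_pos: [0.5818, 0.0733, 0.0172]
tool_rot: [0.935, 0.139, -0.322, 0.047]
force: [-0.2, 0.3, 5.4]
width: 0.0436
gripper_force: 30.0
```

```bash
python3 -m jog '[{"delta_pos":[0,0,0.06],"rot":[0,0,0],"hand":-0.2},{"delta_pos":[0,0,0.06],"rot":[0,0,0],"hand":0.5},{"delta_pos":[0,0,0.06],"rot":[0,0,0],"hand":0.5},{"delta_pos":[0,0,0.06],"rot":[0,0,0],"hand":0.5},{"delta_pos":[0,0,0.06],"rot":[0,0,0],"hand":0.5},{"delta_pos":[0,0,0.06],"rot":[0,0,0],"hand":0.5},{"delta_pos":[0.6,0.18,0.8],"rot":[0,0,0],"hand":0.5},{"delta_pos":[2.3,0.7,3.1],"rot":[0,0,0],"hand":0.5},{"delta_pos":[4.7,1.4,6.3],"rot":[0,0,0],"hand":0.5},{"delta_pos":[4.7,1.4,6.3],"rot":[0,0,0],"hand":0.5}]'; python3 - <<'E'
from h import *
import json
s=read_state();json.dump({k:list(s[k]) for k in('tool_pos','tool_rot')},open('s4.json','w'))
a=get_image('wrist');b=get_image('side');c=get_image('scene')
for n,i in(('w7',a),('sd7',b),('sc7',c)):cv2.imwrite(f'pics/{n}.png',i)
x=cv2.resize(a[125:225,220:420],None,fx=4,fy=4,interpolation=cv2.INTER_CUBIC)[:360]
y=cv2.resize(b[160:220,290:390],None,fx=4,fy=4,interpolation=cv2.INTER_CUBIC)
z=cv2.resize(c[160:220,262:362],None,fx=4,fy=4,interpolation=cv2.INTER_CUBIC)
cv2.imwrite('pics/c7.png',np.vstack([x,np.hstack([y,z])]))
E
```

```text
t: 13.35
tool_pos: [0.633, 0.0884, 0.0835]
tool_rot: [0.937, 0.14, -0.318, 0.047]
force: [1.0, -0.2, 0.6]
width: 0.0661
gripper_force: 0.0
```

View pics/c7.png

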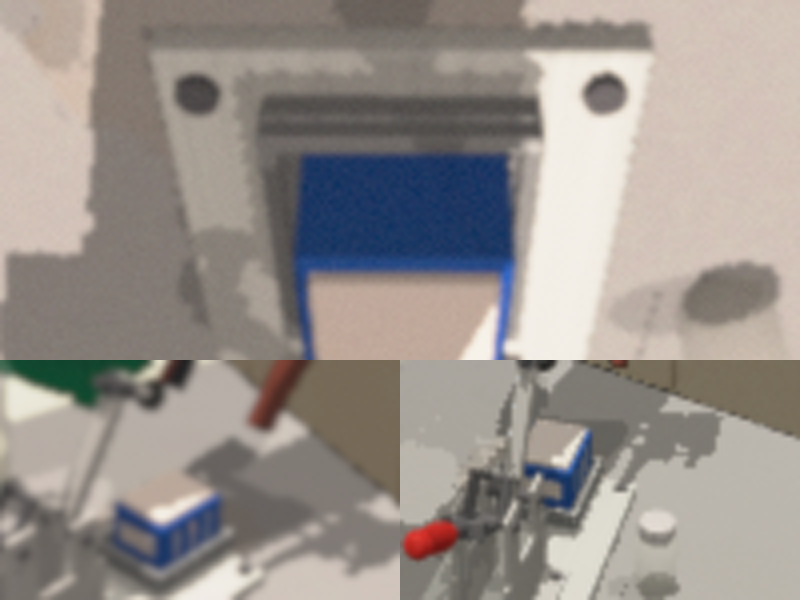

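The cartridge sits level in the tray, centred inside the rim (blue front face at crop x 300–512, rim at 262–542), and the clamp arm is untouched. Next I'll go up and over to the handle with the tool pointing down.

```bash
python3 -m jog '[{"delta_pos":[3,1,5],"rot":[0,0,0],"hand":0.5},{"delta_pos":[5,1.6,10],"rot":[0,0,0],"hand":0.5},{"delta_pos":[5,1.6,15],"rot":[0.193,-0.634,0],"hand":0},{"delta_pos":[5,1.6,20],"rot":[0.193,-0.634,0],"hand":0},{"delta_pos":[5,1.6,25],"rot":[0.193,-0.634,0],"hand":0},{"delta_pos":[0,0,29],"rot":[0.193,-0.634,0],"hand":0},{"delta_pos":[-5,-1.6,29],"rot":[0.193,-0.634,0],"hand":0},{"delta_pos":[-10,-3,29],"rot":[0.193,-0.634,0],"hand":0},{"delta_pos":[-15,-4.5,29],"rot":[0.193,-0.634,0],"hand":0},{"delta_pos":[-20,-6,29],"rot":[0.193,-0.634,0],"hand":0},{"delta_pos":[-24.5,-7.5,29],"rot":[0.193,-0.634,0],"hand":0},{"delta_pos":[-24.5,-7.5,29],"rot":[0.193,-0.634,0],"hand":0}]'; python3 -c "
from h import *
s=read_state()
print(np.round(s['joint_positions'],3),rel(0),np.array([.3874,.0128,.106])-s['tool_pos'])"
```

```text
t: 14.7
tool_pos: [0.3797, 0.0108, 0.3685]
tool_rot: [0.989, 0.147, -0.001, -0.001]
force: [0.6, 0.4, 0.5]
width: 0.0442
gripper_force: 0.0
[-0.379 -0.153  0.192  1.824  0.026  1.47  -1.466] [-0.003 -0.002 -0.001] [ 0.00772687  0.00200772 -0.26247431]
```

```bash
python3 -m jog '[{"delta_pos":[0.8,0.2,-5],"rot":[0,0,0],"hand":0},{"delta_pos":[0.8,0.2,-10],"rot":[0,0,0],"hand":0},{"delta_pos":[0.8,0.2,-15],"rot":[0,0,0],"hand":0},{"delta_pos":[0.8,0.2,-19],"rot":[0,0,0],"hand":0},{"delta_pos":[0.8,0.2,-22],"rot":[0,0,0],"hand":0},{"delta_pos":[0.8,0.2,-24.5],"rot":[0,0,0],"hand":0},{"delta_pos":[0.8,0.2,-26.2],"rot":[0,0,0],"hand":0},{"delta_pos":[0.8,0.2,-26.2],"rot":[0,0,0],"hand":0}]'
```

```text
t: 15.5
tool_pos: [0.3886, 0.0137, 0.1048]
tool_rot: [0.989, 0.148, -0.003, -0.001]
force: [0.4, -0.2, -0.4]
width: 0.0437
gripper_force: 0.0
```

```bash
python3 -m jog '[{"delta_pos":[0,0,0],"rot":[0,0,0],"hand":-1},{"delta_pos":[0,0,0],"rot":[0,0,0],"hand":-1},{"delta_pos":[0,0,0],"rot":[0,0,0],"hand":-1},{"delta_pos":[0,0,0],"rot":[0,0,0],"hand":-1},{"delta_pos":[0,0,0],"rot":[0,0,0],"hand":-1}]' 15
```

```text
t: 16.0
tool_pos: [0.3917, 0.0158, 0.1078]
tool_rot: [0.989, 0.148, 0.0, -0.002]
force: [-3.0, 6.9, 2.0]
width: 0.0162
gripper_force: 15.0
```

```bash
python3 -m jog '[{"delta_pos":[0.1,0.2,0],"rot":[0,0,0],"hand":-1},{"delta_pos":[0.6,0.35,0.8],"rot":[0,0,0],"hand":-1},{"delta_pos":[1.15,0.5,1.57],"rot":[0,0,0],"hand":-1},{"delta_pos":[1.77,0.7,2.28],"rot":[0,0,0],"hand":-1},{"delta_pos":[2.45,0.9,2.93],"rot":[0,0,0],"hand":-1},{"delta_pos":[3.18,1.1,3.5],"rot":[0,0,0],"hand":-1},{"delta_pos":[3.95,1.35,4.03],"rot":[0,0,0],"hand":-1},{"delta_pos":[3.95,1.35,4.03],"rot":[0,0,0],"hand":-1}]' 40
```

```text
t: 16.8
tool_pos: [0.4327, 0.0284, 0.1483]
tool_rot: [0.989, 0.148, 0.0, -0.001]
force: [0.2, 2.9, -2.5]
width: 0.0164
gripper_force: 40.0
```

```bash
python3 -m jog '[{"delta_pos":[0.82,0.25,0.44],"rot":[0,0,0],"hand":-1},{"delta_pos":[1.67,0.51,0.81],"rot":[0,0,0],"hand":-1},{"delta_pos":[2.54,0.77,1.1],"rot":[0,0,0],"hand":-1},{"delta_pos":[2.54,0.77,1.1],"rot":[0,0,0],"hand":-1}]'; python3 -m jog '[{"delta_pos":[0.9,0.28,0.2],"rot":[0,0,0],"hand":-1},{"delta_pos":[1.81,0.55,0.33],"rot":[0,0,0],"hand":-1},{"delta_pos":[2.72,0.83,0.37],"rot":[0,0,0],"hand":-1},{"delta_pos":[3.1,0.95,0.36],"rot":[0,0,0],"hand":-1},{"delta_pos":[3.1,0.95,0.36],"rot":[0,0,0],"hand":-1}]'
```

```text
t: 17.2
tool_pos: [0.4552, 0.0352, 0.1576]
tool_rot: [0.989, 0.148, -0.003, -0.001]
force: [-5.4, 0.2, -7.9]
width: 0.0156
gripper_force: 40.0
t: 17.7
tool_pos: [0.4892, 0.0452, 0.1628]
tool_rot: [0.989, 0.148, 0.001, -0.001]
force: [0.0, 0.1, 0.4]
width: 0.0006
gripper_force: 0.0
```

The handle slipped out of the pinch near dead centre. I'll find its angle from the red pixels.

```bash
cat > ang.py <<'E'
from h import *
th=np.radians(-163.08);Rz=R.from_euler('z',th).as_matrix();C=np.array([.55583,.064,0])
def handle():
    for n in('scene','side'):
        im=cv2.cvtColor(get_image(n),cv2.COLOR_BGR2HSV)
        m=((im[...,0]<6)|(im[...,0]>174))&(im[...,1]>190)&(im[...,2]>110)
        m[:, :200]=0;m[260:]=0;m[:,420:]=0
        v,u=np.nonzero(m)
        if len(u)==0: print(n,'none');continue
        c=np.array([u.mean(),v.mean()])
        H=np.arange(-.1,1.2,.01)
        P=np.array([C+Rz@[.081+.102*np.cos(np.pi/6+h),0,.103+.102*np.sin(np.pi/6+h)] for h in H])
        d=np.linalg.norm(proj(n,P)-c,axis=1);i=d.argmin();print(n,len(u),c.round(1),'h=%.2f'%H[i],d[i].round(1))
if __name__=='__main__': handle()
E
python3 ang.py; python3 - <<'E'
import sys;sys.path.insert(0,'.')
import cv2,numpy as np,ang
i=cv2.imread('pics/scene.png');j=cv2.imread('pics/side.png')
ang.get_image=lambda n:{'scene':i,'side':j}[n]
ang.handle()
E
```

```text
scene 22 [273.6 173.8] h=0.71 3.6
side 62 [273.4 177.1] h=0.59 0.6
scene 55 [269.3 204.5] h=0.01 0.7
side 82 [258.  200.8] h=-0.00 1.7
```

The handle fell back to about 0.6 rad. I'll go over it with shut fingers and push from behind.

```bash
python3 -m jog '[{"delta_pos":[0,0,4.5],"rot":[0,0,0],"hand":-1},{"delta_pos":[0,0,8],"rot":[0,0,0],"hand":-1},{"delta_pos":[-4,-1.2,8.5],"rot":[0,0,0],"hand":-1},{"delta_pos":[-8,-2.4,8.5],"rot":[0,0,0],"hand":-1},{"delta_pos":[-11,-3.35,8.5],"rot":[0,0,0],"hand":-1},{"delta_pos":[-11,-3.35,8.5],"rot":[0,0,0],"hand":-1},{"delta_pos":[-11,-3.35,4],"rot":[0,0,0],"hand":-1},{"delta_pos":[-11,-3.35,0],"rot":[0,0,0],"hand":-1},{"delta_pos":[-11,-3.35,-0.5],"rot":[0,0,0],"hand":-1},{"delta_pos":[-11,-3.35,-0.5],"rot":[0,0,0],"hand":-1}]' 60; python3 ang.py
```

```text
t: 18.8
tool_pos: [0.3776, 0.0114, 0.1572]
tool_rot: [0.989, 0.148, -0.001, -0.001]
force: [-0.0, -0.8, 1.0]
width: 0.0004
gripper_force: 0.0
scene 18 [273.9 173.7] h=0.71 3.3
side 50 [274.3 178.6] h=0.58 1.1
```

```bash
python3 -m jog '[{"delta_pos":[1,0.3,0],"rot":[0,0,0],"hand":-1},{"delta_pos":[2,0.6,0],"rot":[0,0,0],"hand":-1},{"delta_pos":[3,0.9,0],"rot":[0,0,0],"hand":-1},{"delta_pos":[4,1.2,0],"rot":[0,0,0],"hand":-1},{"delta_pos":[4.7,1.4,0],"rot":[0,0,0],"hand":-1},{"delta_pos":[4.7,1.4,0],"rot":[0,0,0],"hand":-1}]'; python3 ang.py;  python3 -m jog '[{"delta_pos":[0.6,0.2,0],"rot":[0,0,0],"hand":-1},{"delta_pos":[1.2,0.37,0],"rot":[0,0,0],"hand":-1},{"delta_pos":[1.2,0.37,0],"rot":[0,0,0],"hand":-1}]'; python3 ang.py
```

```text
t: 19.5
tool_pos: [0.4248, 0.0256, 0.1567]
tool_rot: [0.989, 0.148, -0.001, -0.001]
force: [-3.3, -0.7, -0.4]
width: 0.0006
gripper_force: 1.5
scene none
side 48 [278.8 173.6] h=0.73 0.8
t: 19.9
tool_pos: [0.4372, 0.0293, 0.1573]
tool_rot: [0.989, 0.148, 0.0, -0.001]
force: [-1.1, -0.3, 0.2]
width: 0.0005
gripper_force: 1.0
scene none
side 36 [282.7 171.9] h=0.83 2.0
```

```bash
python3 -m jog '[{"delta_pos":[0.6,0.18,0],"rot":[0,0,0],"hand":-1},{"delta_pos":[1.2,0.36,0],"rot":[0,0,0],"hand":-1},{"delta_pos":[1.7,0.52,0],"rot":[0,0,0],"hand":-1},{"delta_pos":[1.7,0.52,0],"rot":[0,0,0],"hand":-1}]'; python3 ang.py;  python3 -m jog '[{"delta_pos":[0.3,0.1,0],"rot":[0,0,0],"hand":-1},{"delta_pos":[0.6,0.18,0],"rot":[0,0,0],"hand":-1},{"delta_pos":[0.6,0.18,0],"rot":[0,0,0],"hand":-1}]'; python3 ang.py
```

```text
t: 20.4
tool_pos: [0.4549, 0.0347, 0.1572]
tool_rot: [0.989, 0.148, 0.0, -0.001]
force: [-0.3, -0.6, 0.8]
width: 0.0005
gripper_force: 0.0
scene none
side 30 [288.1 164.1] h=1.04 1.6
t: 20.8
tool_pos: [0.4569, 0.0354, 0.1568]
tool_rot: [0.989, 0.148, -0.003, -0.001]
force: [-9.9, -2.1, 7.5]
width: -0.0
gripper_force: 5.4
scene none
side 5 [288.  172.2] h=0.93 5.3
```

It has locked: the force rises at the stop. I'll back off and let the clamp hold on its own.

```bash
python3 -m jog '[{"delta_pos":[-2,-0.6,0],"rot":[0,0,0],"hand":-1},{"delta_pos":[-5,-1.5,0],"rot":[0,0,0],"hand":-1},{"delta_pos":[-6,-1.8,4],"rot":[0,0,0],"hand":-1},{"delta_pos":[-6,-1.8,8],"rot":[0,0,0],"hand":-1},{"delta_pos":[-6,-1.8,12],"rot":[0,0,0],"hand":0},{"delta_pos":[-6,-1.8,12],"rot":[0,0,0],"hand":0},{"delta_pos":[-6,-1.8,12],"rot":[0,0,0],"hand":0},{"delta_pos":[-6,-1.8,12],"rot":[0,0,0],"hand":0},{"delta_pos":[-6,-1.8,12],"rot":[0,0,0],"hand":0},{"delta_pos":[-6,-1.8,12],"rot":[0,0,0],"hand":0},{"delta_pos":[-6,-1.8,12],"rot":[0,0,0],"hand":0},{"delta_pos":[-6,-1.8,12],"rot":[0,0,0],"hand":0}]'; python3 ang.py; python3 -m jog '[{"delta_pos":[0,0,0],"rot":[0,0,0],"hand":0},{"delta_pos":[0,0,0],"rot":[0,0,0],"hand":0},{"delta_pos":[0,0,0],"rot":[0,0,0],"hand":0},{"delta_pos":[0,0,0],"rot":[0,0,0],"hand":0},{"delta_pos":[0,0,0],"rot":[0,0,0],"hand":0},{"delta_pos":[0,0,0],"rot":[0,0,0],"hand":0}]'; python3 ang.py
```

```text
t: 22.1
tool_pos: [0.3996, 0.0181, 0.2769]
tool_rot: [0.989, 0.148, -0.001, -0.001]
force: [0.2, -0.1, -0.4]
width: 0.0438
gripper_force: 0.0
scene 22 [280.9 158.3] h=1.19 4.7
side 85 [287.3 163.8] h=1.02 2.3
t: 22.8
tool_pos: [0.3997, 0.0182, 0.2772]
tool_rot: [0.989, 0.148, -0.0, -0.001]
force: [-0.3, -0.3, -0.2]
width: 0.0443
gripper_force: 0.0
scene 20 [281.  158.2] h=1.19 4.6
side 84 [287.3 163.7] h=1.03 2.4
```

The clamp held locked for over 1.5 s. Next I'll pinch the upright handle from above and swing it open.

```bash
python3 -m jog '[{"delta_pos":[4,1.2,0],"rot":[0,0,0],"hand":0},{"delta_pos":[7.9,2.3,0],"rot":[0,0,0],"hand":0},{"delta_pos":[7.9,2.3,-4],"rot":[0,0,0],"hand":0},{"delta_pos":[7.9,2.3,-8],"rot":[0,0,0],"hand":0},{"delta_pos":[7.9,2.3,-11],"rot":[0,0,0],"hand":0},{"delta_pos":[7.9,2.3,-11.8],"rot":[0,0,0],"hand":0},{"delta_pos":[7.9,2.3,-11.8],"rot":[0,0,0],"hand":-1},{"delta_pos":[7.9,2.3,-11.8],"rot":[0,0,0],"hand":-1},{"delta_pos":[7.9,2.3,-11.8],"rot":[0,0,0],"hand":-1},{"delta_pos":[7.9,2.3,-11.8],"rot":[0,0,0],"hand":-1},{"delta_pos":[7.9,2.3,-11.8],"rot":[0,0,0],"hand":-1},{"delta_pos":[7.9,2.3,-11.8],"rot":[0,0,0],"hand":-1}]' 40
```

```text
t: 24.1
tool_pos: [0.4794, 0.0426, 0.1607]
tool_rot: [0.989, 0.148, 0.001, -0.002]
force: [-2.2, 4.9, 6.1]
width: 0.016
gripper_force: 40.0
```

```bash
python3 -m jog '[{"delta_pos":[-0.9,-0.28,-0.04],"rot":[0,0,0],"hand":-1},{"delta_pos":[-1.8,-0.5,-0.17],"rot":[0,0,0],"hand":-1},{"delta_pos":[-2.7,-0.75,-0.37],"rot":[0,0,0],"hand":-1},{"delta_pos":[-3.6,-1,-0.66],"rot":[0,0,0],"hand":-1},{"delta_pos":[-4.4,-1.25,-1.03],"rot":[0,0,0],"hand":-1},{"delta_pos":[-5.25,-1.5,-1.47],"rot":[0,0,0],"hand":-1},{"delta_pos":[-6,-1.7,-2],"rot":[0,0,0],"hand":-1},{"delta_pos":[-6,-1.7,-2],"rot":[0,0,0],"hand":-1}]' 60
```

```text
t: 24.9
tool_pos: [0.4201, 0.0246, 0.1418]
tool_rot: [0.989, 0.148, 0.002, -0.002]
force: [-5.2, 0.6, 19.1]
width: 0.0161
gripper_force: 60.0
```

```bash
python3 -m jog '[{"delta_pos":[-0.3,-0.1,0.3],"rot":[0,0,0],"hand":-1},{"delta_pos":[-1,-0.3,-0.3],"rot":[0,0,0],"hand":-1},{"delta_pos":[-1.7,-0.5,-0.95],"rot":[0,0,0],"hand":-1},{"delta_pos":[-2.35,-0.7,-1.65],"rot":[0,0,0],"hand":-1},{"delta_pos":[-2.9,-0.85,-2.4],"rot":[0,0,0],"hand":-1},{"delta_pos":[-3.4,-1,-3.2],"rot":[0,0,0],"hand":-1},{"delta_pos":[-3.4,-1,-3.2],"rot":[0,0,0],"hand":-1}]'; python3 ang.py
```

```text
t: 25.6
tool_pos: [0.3832, 0.0134, 0.1073]
tool_rot: [0.989, 0.147, -0.001, -0.001]
force: [-6.1, -1.9, 7.1]
width: 0.0157
gripper_force: 60.0
scene 15 [266.4 198.4] h=0.13 4.4
side 5 [268.2 197.6] h=0.15 6.5
```

```bash
python3 -m jog '[{"delta_pos":[-0.1,0,-0.3],"rot":[0,0,0],"hand":-1},{"delta_pos":[-0.2,0,-0.6],"rot":[0,0,0],"hand":-1},{"delta_pos":[-0.2,0,-0.6],"rot":[0,0,0],"hand":-1}]'; python3 -m jog '[{"delta_pos":[0,0,0],"rot":[0,0,0],"hand":0},{"delta_pos":[0,0,0],"rot":[0,0,0],"hand":0.2},{"delta_pos":[0,0,0],"rot":[0,0,0],"hand":0.2},{"delta_pos":[0,0,0],"rot":[0,0,0],"hand":0.2},{"delta_pos":[0,0,4],"rot":[0,0,0],"hand":0.2},{"delta_pos":[0,0,8],"rot":[0,0,0],"hand":0.2},{"delta_pos":[0,0,12],"rot":[0,0,0],"hand":0.2},{"delta_pos":[0,0,17],"rot":[0,0,0],"hand":0.2},{"delta_pos":[0,0,22],"rot":[0,0,0],"hand":0.2},{"delta_pos":[0,0,22],"rot":[0,0,0],"hand":0.2}]'; python3 ang.py
```

```text
t: 26.0
tool_pos: [0.3802, 0.0125, 0.1014]
tool_rot: [0.989, 0.147, -0.002, -0.001]
force: [-9.7, -5.2, 12.1]
width: 0.0158
gripper_force: 60.0
t: 27.0
tool_pos: [0.3856, 0.0147, 0.3272]
tool_rot: [0.989, 0.148, 0.005, -0.002]
force: [0.2, -0.1, -0.2]
width: 0.0526
gripper_force: 0.0
scene 40 [269.2 200.6] h=0.09 1.3
side 65 [259.5 197.6] h=0.08 1.4
```

The handle is about 0.08 rad short of the open stop, so I'll press it down gently from above with shut fingers.

```bash
python3 -m jog '[{"delta_pos":[0.2,0,0],"rot":[0,0,0],"hand":-1},{"delta_pos":[0.2,0,-4],"rot":[0,0,0],"hand":-1},{"delta_pos":[0.2,0,-8],"rot":[0,0,0],"hand":-1},{"delta_pos":[0.2,0,-12],"rot":[0,0,0],"hand":-1},{"delta_pos":[0.2,0,-15],"rot":[0,0,0],"hand":-1},{"delta_pos":[0.2,0,-17],"rot":[0,0,0],"hand":-1},{"delta_pos":[0.2,0,-18],"rot":[0,0,0],"hand":-1},{"delta_pos":[0.2,0,-18],"rot":[0,0,0],"hand":-1}]' 20;  python3 -m jog '[{"delta_pos":[0,0,-0.4],"rot":[0,0,0],"hand":-1},{"delta_pos":[0,0,-0.8],"rot":[0,0,0],"hand":-1},{"delta_pos":[0,0,-0.8],"rot":[0,0,0],"hand":-1}]'; python3 ang.py
```

```text
t: 27.9
tool_pos: [0.3834, 0.0139, 0.1396]
tool_rot: [0.989, 0.148, -0.002, -0.001]
force: [0.4, 0.6, 0.0]
width: 0.0002
gripper_force: 0.0
t: 28.2
tool_pos: [0.3867, 0.0145, 0.1347]
tool_rot: [0.989, 0.148, 0.002, -0.001]
force: [0.8, -0.2, 10.3]
width: 0.0003
gripper_force: 4.2
scene 43 [268.2 205.7] h=-0.02 1.6
side 70 [257.6 201.7] h=-0.02 1.7
```

```bash
python3 -m jog '[{"delta_pos":[0,0,4],"rot":[0,0,0],"hand":-1},{"delta_pos":[-2,0,9],"rot":[0,0,0],"hand":-1},{"delta_pos":[-2,5,14],"rot":[0,0,0],"hand":-1},{"delta_pos":[-2,10,18],"rot":[0,0,0],"hand":-1},{"delta_pos":[-2,15,20],"rot":[0,0,0],"hand":-1},{"delta_pos":[-2,20,20],"rot":[0,0,0],"hand":-1},{"delta_pos":[-2,25,20],"rot":[0,0,0],"hand":-1},{"delta_pos":[-2,25,20],"rot":[0,0,0],"hand":-1}]'; python3 ang.py; python3 - <<'E'
from ang import *
for n,f in(('scene','sc7'),('side','sd7')):
    old=cv2.imread(f'pics/{f}.png');new=get_image(n);cv2.imwrite(f'pics/fin_{n}.png',new)
    def blue(im):
        h=cv2.cvtColor(im,cv2.COLOR_BGR2HSV);m=(abs(h[...,0].astype(int)-112)<10)&(h[...,1]>140)
        q=np.zeros_like(m);u0,v0=(290,165) if n=='scene' else (305,175);q[v0:v0+45,u0:u0+50]=1;m&=q
        v,u=np.nonzero(m);return len(u),u.mean().round(1),v.mean().round(1),v.min(),v.max()
    print(n,blue(old),blue(new))
    print(' expected shift for 6mm', (proj(n,C+Rz@[-.06,0,.04])-proj(n,C+Rz@[-.06,0,.046])).round(1))
    for nm,P in(('bottle',(.438,.2,.05)),('beaker',(.534,.224,.05)),('vial',(.5865,-.0238,.03))):
        u,v=proj(n,np.array(P)).astype(int);o=cv2.imread(f'pics/{n}.png')
        print(nm,np.abs(o[v-14:v+14,u-8:u+8].astype(int)-new[v-14:v+14,u-8:u+8]).mean().round(1))
E
```

```text
t: 29.1
tool_pos: [0.3642, 0.2676, 0.3345]
tool_rot: [0.989, 0.149, 0.001, -0.002]
force: [0.2, -0.5, -0.8]
width: 0.0005
gripper_force: 0.0
scene 54 [269.1 204.5] h=0.01 0.8
side 85 [258.1 200.7] h=0.01 1.7
scene (42, np.float64(302.5), np.float64(189.5), np.int64(180), np.int64(196)) (44, np.float64(302.9), np.float64(191.4), np.int64(182), np.int64(197))
 expected shift for 6mm [0.  1.7]
bottle 12.7
beaker 3.6
vial 3.6
side (45, np.float64(331.5), np.float64(202.9), np.int64(196), np.int64(210)) (46, np.float64(331.4), np.float64(204.6), np.int64(198), np.int64(212))
 expected shift for 6mm [-0.   1.9]
bottle 11.9
beaker 0.7
vial 0.8
```

The handle reads the same as at the start, and the cartridge is down the full 6 mm. The bottle patch differs, probably because of the gripper's shadow, so I'll check with the arm moved clear.

```bash
python3 -m jog '[{"delta_pos":[-5,10,5],"rot":[0,0,0],"hand":-1},{"delta_pos":[-10,20,8],"rot":[0,0,0],"hand":-1},{"delta_pos":[-12,28,8],"rot":[0,0,0],"hand":-1},{"delta_pos":[-12,28,8],"rot":[0,0,0],"hand":-1},{"delta_pos":[-12,28,8],"rot":[0,0,0],"hand":-1},{"delta_pos":[-12,28,8],"rot":[0,0,0],"hand":-1},{"delta_pos":[-12,28,8],"rot":[0,0,0],"hand":-1},{"delta_pos":[-12,28,8],"rot":[0,0,0],"hand":-1}]'; python3 ang.py; python3 - <<'E'
from ang import *
for n in('scene','side'):
    o=cv2.imread(f'pics/{n}.png');new=get_image(n)
    u,v=proj(n,np.array((.438,.2,.05))).astype(int)
    print(n,np.abs(o[v-14:v+14,u-8:u+8].astype(int)-new[v-14:v+14,u-8:u+8]).mean().round(1))
    for im in(o,new):
        h=cv2.cvtColor(im,cv2.COLOR_BGR2HSV)[v-30:v+20,u-14:u+14];m=(abs(h[...,0].astype(int)-118)<14)&(h[...,1]>120)
        a,b=np.nonzero(m);print(len(a),a.mean().round(2),b.mean().round(2))
E
```

```text
t: 30.1
tool_pos: [0.2439, 0.5452, 0.4128]
tool_rot: [0.989, 0.149, -0.001, -0.001]
force: [0.6, 0.4, -0.0]
width: 0.0008
gripper_force: 0.0
scene 55 [269.3 204.4] h=0.01 0.7
side 82 [258.  200.8] h=-0.00 1.7
scene 1.5
107 20.19 14.3
106 20.13 14.29
side 1.2
84 19.61 12.75
84 19.61 12.75
```

```bash
python3 -c "
from cell import job
print(job.finish_job())"
```

```text
the job is handed in; nothing more can be done
None
```

The job is handed in at about 30 s: the cartridge is pressed about 6 mm down in the tray, the clamp held by itself for over 1.5 s, and the handle is back at its open stop. The handle slipped out of the grip once before dead centre and had to be pushed over. The bottle, beaker and vial have not moved.

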